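# Emergency-stop check on a motorised arm trainer

### The job

Do the morning check of the emergency stop on the motorised arm trainer: push the mushroom stop button straight in until it latches, then twist it clockwise, by pushing a fingertip against one side of its raised web rather than gripping the web between the fingers, until it lets go and springs all the way back out. Then press the flat round reset button right in and let it come back, so that the trainer is ready for use. Leave the speed dial as it is set, and do not shift or lift anything else on the trainer or the desk.

Things in the scene. Friction and masses are not known exactly. Their poses are not given: they have to be found in the camera images.
- trainer: motorised arm trainer, fixed: white housing 285 x 204 mm, flat top 180 mm above the desk, hand cranks reaching 235 mm to each side and 155 mm up. Origin at desk level under the middle of the control deck, x away from the user. Four 84 mm square fields centred at x, y = +-48 mm: display at +x +y; stop, reset and dial in the others, in any order. Accessory tray with 5 mm lip in front, x -175 to -105 mm.
- stop_crown (a point): top centre of the mushroom stop's head, 48 mm above the deck when out. Head: round flange, 60 mm across, 8 mm thick, its nearly flat top 15.5 mm (middle) to 17 mm (rim) below the crown, with an upright web across its middle, crowned by a ridge 50 mm long and 8 mm thick. x along the web, y across it, z up the button's axis; moves down and turns with the head. The web's direction varies.
- stop_press (a joint): how far the stop button is pushed in, m: 0 out, 0.009 at the bottom stop. Its spring needs about 4 N at first and 10 N at the bottom. Pushed past about 7 mm it latches and stays in at 0.0074 when let go; pulling does not free it.
- stop_twist (a joint): twist of the stop's head, rad, clockwise from above, 0 to 0.9, sprung back to 0 (0.05 N m at 0, 0.15 at 0.5, 0.23 at 0.9). When latched, the head lets go at about 0.4 rad and springs out by 7 mm; a fingertip standing lower than that over the flange holds it until withdrawn upwards. It turns back to 0 when the finger leaves.
- web_left: +y half of the stop's web: 55 mm long, upright outer flank 9 mm from the axis (web 18 mm thick in all), from the flange up to 2.5 mm below the crown. Axes as stop_crown, origin 48.5 mm below it. Pushing this flank at the web's +x end turns the head clockwise.
- web_right: -y half of the stop's web, the mirror of web_left, same origin and axes. Pushing this flank at the web's -x end turns the head clockwise.
- reset_top (a point): top centre of the reset button: a flat round push button, 29 mm across, in a 38 mm steel bezel, its top 20 mm above the deck and 10 mm above the bezel
- reset_button (a joint): how far the reset button is pushed in, m: 0 out, 0.006 right in; springs back. About 2 N at the start and 5 N right in.
- dial_mark (a point): white mark on top of the speed dial, 18 mm from the dial's axis, 26 mm above the deck; the dial is a fluted round knob, 44 mm across, which turns easily
- tape_roll: grey roll of sports tape, 58 mm across, 50 mm tall, standing in the trainer's accessory tray; origin under its centre
- oil_bottle: amber massage-oil bottle, 60 mm across, 165 mm tall, on the desk; origin under its centre
- cream_jar: squat white jar with a screw lid, 64 mm across, 55 mm tall, on the desk close to the trainer; origin under its centre
- mug: ceramic mug, 80 mm across, 92 mm tall, on the desk; origin under its centre
- dumbbell: short hexagonal dumbbell lying on the desk, 170 mm long, 70 mm wide, 60 mm high; origin under its centre, x along it
- massage_knob: turned wooden massage knob standing on its 64 mm wide foot, 82 mm tall, on the desk close to the trainer; origin under its centre
- vase: small white ceramic vase, 80 mm across, 105 mm tall, on the desk; origin under its centre

How it is judged:
On the way, in this order (a step that is already met when the one before it is completed fails the run):
1. the stop button is pushed in and latched (value of joint stop_press above 0.0068 m), for 0.2 s.
2. the latched stop button is twisted clockwise (value of joint stop_twist above 0.25 rad), for 0.02 s.
3. the stop button has sprung fully out and turned back (value of joint stop_press below 0.002 m and value of joint stop_twist below 0.15 rad), for 0.2 s.
4. the reset button is pressed in while the stop is out (all of step 3 and value of joint reset_button above 0.0045 m), for 0.02 s.
At the end, for the whole second after the job is handed in: The stop button is fully out (within 2 mm) and turned back (within 0.15 rad), the reset button has come back out (within 1.5 mm), the dial's mark is within 6 mm of its setting, and every loose thing stands within 25 mm of where it was (all of step 3 and value of joint reset_button below 0.0015 m and distance of dial_mark from where it was at the start of the episode below 0.006 m and distance of each of tape_roll, oil_bottle, cream_jar, mug, dumbbell, massage_knob, vase from where it was at the start of the episode below 0.025 m); the robot touches nothing.
It fails at once if the stop's web is gripped or straddled: the fingers bear on both of its flanks at once (contact force between the fingers and web_left above 1 N and contact force between the fingers and web_right above 1 N).
It fails at once if the speed dial is turned (distance of dial_mark from where it was at the start of the episode above 0.008 m).
It fails at once if a loose thing is shifted or lifted (distance of any of tape_roll, oil_bottle, cream_jar, mug, dumbbell, massage_knob, vase from where it was at the start of the episode above 0.03 m).
It also fails if it takes over 48 s, if anything falls off the work surface, if the arm or the gripper's body presses on something with over 40 N, if the wrist force passes 120 N, or if a joint passes its speed limit or range.

### The arm

A 6-joint arm with a two-finger parallel gripper is mounted at the origin on the work surface. World frame = base frame: x ahead of the robot, y to its left, z up, the work surface at z = 0. Lengths are in m, angles in rad, forces in N, time in s.
With the tool pointing down it reaches from about 0.25 to 0.725 m from the base axis. Payload 4 kg.
Tool frame: the origin (TCP) lies where the fingers leave the gripper's body, on its centre line; the fingertips stand 73 mm ahead of it and the grasp point (between the pads) lies 54 mm ahead of it (bot.tip_reach is the z of the fingertips in the tool frame, in m); z points along the fingers, x is the direction in which the jaws open and shut, and the axes are right-handed (so a half turn about z gives the same grasp; the last joint's range is limited). The gripper opens to 85 mm and grips with 20 to 120 N. Pads are 22 mm wide; open, the fingers measure 114 mm over their backs; the gripper's body (76 mm by 85 mm) begins 54 mm behind the grasp point. The pads swing forward as they close: fully open they stand 13 mm farther back than shut.
Start: joints at [1.215, 0.241, 0.005, 1.335, 0, 1.571], TCP at [0.174, 0.469, 0.304] pointing down, gripper open.
Joint ranges: [-2.72, 2.72], [-1.05, 1.87], [-1.09, 1.28], [-1.99, 2.15], [-1.42, 1.44], [-3.14, 3.14]. Speed limits (rad/s): [2.79, 2.79, 3.14, 3.14, 3.14, 3.14].

### API

Orientations are given as a unit quaternion [x, y, z, w].
In Python, from workcell import bot, vision, job_done gives the robot as it stands.
- The arm moves only by the tool drive_tool, never from a script. Its argument "steps" is one flat list of numbers, 7 for each row, row after row: the shift along the tool's x, y, z in m, then the turn, a rotation vector about the tool's x, y, z in degrees, then the closure, from -1 (fully open) to 1 (shut). A call has 1 to 8 rows; each row shifts and turns the commanded pose from where the row before left it, along the tool's axes as they then stand; what a row does not reach is not made up. A row lasts 1/12 s, in which the tool goes at most 41.7 mm and 7.16 degrees, less where a joint would pass 70% of its speed; a pose out of reach is approached as far as the arm can. A call is refused whole if a number of a shift passes 0.0417 or a number of a turn 7.16, either way. A call with a gripper value outside its range is refused whole. The fingers move at their own pace and stop on an object; the grip force is fixed at half the most. Time passes only in rows, so rows that do not move let the fingers close. It gives the time, the measured TCP pose, the force and the opening at its end, in the units of the state.
- bot.get_obs(): the state, without advancing time (a new reading comes with each control period).
- vision.camera(name): name is "side" or "top" or "wrist"; returns (picture, depth): 420x560x3 uint8, red, green, blue; 420x560 float32, m along the optical axis (not along the pixel's ray), 0 where there is no reading.
- vision.camera_model(name): a dict with "mtx" (3x3 intrinsics, pixels), "rvec" (rotation vector, rad) and "tvec" (3), from world to camera coordinates, as OpenCV has them. Camera axes: x right, y down, z forward; pixel columns grow to the right and rows downward; lengths in m; the calibration is good to about 2 mm. A picture is of the moment at which its call begins: read the wrist's pose just before it. camera_model takes no time and is no camera call; for the wrist camera it gives the pose at the moment of the call.
- job_done(): hands the job in, once; it reports no verdict.
The state is a dict: "clock": time; "joint_pos": joint angles; "joint_vel": joint speeds; "tau": joint torques, N m; "eef_pos": TCP position; "tool_rot": TCP orientation; "ft_force": force on the tool from outside, world axes, zero at the start; "ft_torque": the same for the moment, N m; "grip_width": finger opening in m.
Only numpy, scipy, OpenCV 4.12 (cv2) and the standard library are available. Lean on these libraries where they do the work, as an engineer would, in place of code of your own. Each camera call takes 0.05 s, during which the arm holds its last target.

## Working session

There is one attempt and no reset: what is moved stays moved. The work goes in short steps, Python scripts to look and compute and a tool call to move; the robot and the scene stay as the last step left them, time stands still between calls to the robot, and variables do not carry over. Pictures are saved under pics/ and viewed, and the job is handed in when it is done.

Besides the shell and the picture viewer there is one more tool, called after "Request:" as name(argument=value, ...) on one line, values as JSON. drive_tool: Moves the arm, as the interface text tells. Its arguments: {"type":"object","properties":{"steps":{"type":"array"}},"required":["steps"]}

```bash
ls; mkdir -p pics; python3 - <<'E'
from workcell import bot, vision
import cv2,numpy as np
print(bot.get_obs())
for n in ["top","side","wrist"]:
    m=vision.camera_model(n);print(n,m)
    p,d=vision.camera(n)
    cv2.imwrite(f"pics/{n}0.png",p[:,:,::-1]);np.save(f"pics/{n}0.npy",d);np.savez(f"pics/{n}0m.npz",**m)
E
```

```text
pics
{'clock': 0.0, 'joint_pos': array([ 1.21496559e+00,  2.41416637e-01,  3.72423555e-03,  1.33519577e+00,
       -3.58285854e-06,  1.57079932e+00]), 'joint_vel': array([ 7.27331364e-04, -4.98671663e-05,  1.06585935e-04, -2.19347958e-04,
       -7.61086720e-04,  6.57658223e-04]), 'tau': array([-1.45157142e-04, -3.72314394e+01,  2.52410853e+01,  1.68756838e-02,
       -6.68397092e-06,  3.95984770e-06]), 'eef_pos': array([0.17401853, 0.46822952, 0.30301097]), 'tool_rot': array([ 8.21087848e-01,  5.70800887e-01, -8.57769922e-04,  5.98486977e-04]), 'ft_force': array([ 0.39734583, -0.28895901,  0.75831917]), 'ft_torque': array([-0.01028463, -0.01069518, -0.00919711]), 'grip_width': 0.08552934075677734}
top {'mtx': array([[501.54452267,   0.        , 274.22510563],
       [  0.        , 501.54452267, 206.57348152],
       [  0.        ,   0.        ,   1.        ]]), 'rvec': array([ 2.20585224, -1.98967564,  0.21816024]), 'tvec': array([-0.04922596,  0.53402958,  1.37927895])}
side {'mtx': array([[505.85588099,   0.        , 271.25416389],
       [  0.        , 505.85588099, 199.70580983],
       [  0.        ,   0.        ,   1.        ]]), 'rvec': array([ 0.72517648, -2.42048398,  1.31457606]), 'tvec': array([0.4190399 , 0.27713069, 1.4595718 ])}
wrist {'mtx': array([[352.30980168,   0.        , 278.66824588],
       [  0.        , 352.30980168, 211.06771367],
       [  0.        ,   0.        ,   1.        ]]), 'rvec': array([-2.37873055, -1.65490061, -0.233615  ]), 'tvec': array([-0.49940056, -0.03713763,  0.37864633])}
```

View pics/top0.png

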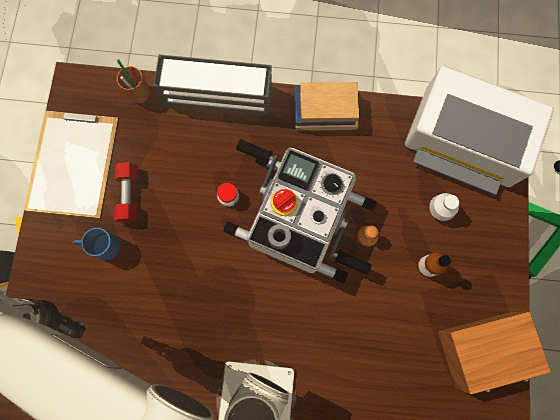

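View pics/side0.png

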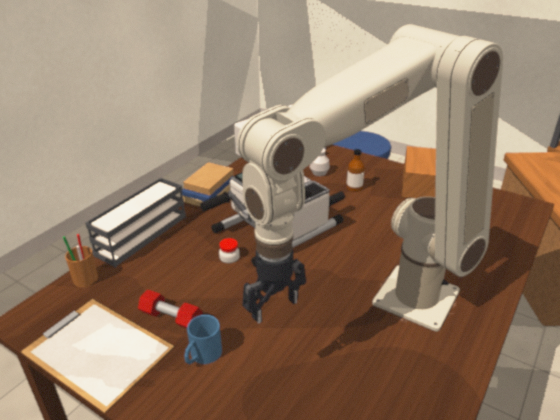

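View pics/wrist0.png

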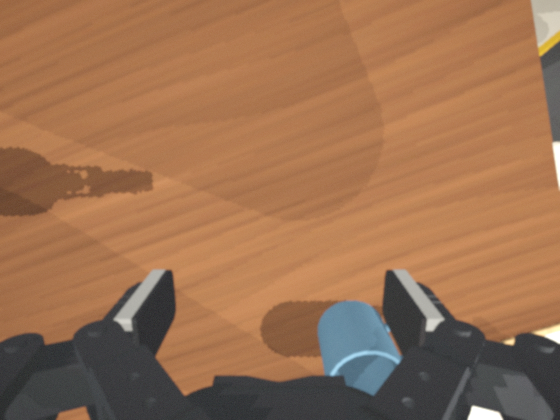

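The top view shows the trainer around (303,210), with the display at (297,168), the red stop at (286,202), the dial at (332,184), the reset at (319,216) and the tape roll at (280,236). The jar is at (228,194) and the massage knob at (368,235). Next I'll enlarge the view and measure.

```bash
cat > h.py <<'E'
import numpy as np,cv2
from scipy.spatial.transform import Rotation as R
def load(n):
    m=np.load(f"pics/{n}m.npz");return dict(m),cv2.imread(f"pics/{n}.png"),np.load(f"pics/{n}.npy")
def ray_plane(m,uv,z):
    Rm=cv2.Rodrigues(m["rvec"])[0];c=-Rm.T@m["tvec"]
    uv=np.atleast_2d(uv).astype(float)
    d=np.c_[uv,np.ones(len(uv))]@np.linalg.inv(m["mtx"]).T@Rm
    return c+d*((z-c[2])/d[:,2])[:,None]
def cloud(m,d):
    v,u=np.mgrid[:d.shape[0],:d.shape[1]]
    Rm=cv2.Rodrigues(m["rvec"])[0]
    r=np.stack([u,v,np.ones_like(u)],-1)@np.linalg.inv(m["mtx"]).T
    return (r*d[...,None]-m["tvec"])@Rm
def proj(m,P): return cv2.projectPoints(np.atleast_2d(P).astype(float),m["rvec"],m["tvec"],m["mtx"],None)[0][:,0]
def snap(n,name):
    from workcell import vision
    m=vision.camera_model(n);p,d=vision.camera(n)
    cv2.imwrite(f"pics/{name}.png",p[:,:,::-1]);np.save(f"pics/{name}.npy",d);np.savez(f"pics/{name}m.npz",**m)
    return m,p[:,:,::-1].copy(),d
E
python3 - <<'E'
from h import *
m,p,d=load("top0")
c=cloud(m,d)
for u,v in [(303,190),(290,190),(286,202),(319,216),(332,184),(297,168),(280,236),(228,194),(368,235),(310,260)]: print(u,v,c[v,u].round(3))
cv2.imwrite("pics/top0z.png",cv2.resize(p[130:290,220:400],None,fx=4,fy=3.7,interpolation=cv2.INTER_CUBIC)[:600])
hsv=cv2.cvtColor(p,cv2.COLOR_BGR2HSV)
h=c[...,2]
red=((hsv[...,0]<8)|(hsv[...,0]>172))&(hsv[...,1]>150)&(hsv[...,2]>90)&(h>.19)
n,l,s,ce=cv2.connectedComponentsWithStats(red.astype(np.uint8))
for i in range(1,n):
    if s[i,4]>20: print(s[i],ce[i],ray_plane(m,ce[i],.213))
deck=(abs(h-.18)<.006)
n,l,s,ce=cv2.connectedComponentsWithStats(deck.astype(np.uint8))
i=1+s[1:,4].argmax();pts=c[l==i];print(s[i],pts[:,2].mean());print(cv2.minAreaRect(pts[:,:2].astype(np.float32)))
E
```

```text
303 190 [ 0.562 -0.068  0.178]
290 190 [ 0.547 -0.034  0.223]
286 202 [ 0.514 -0.026  0.225]
319 216 [ 0.492 -0.114  0.199]
332 184 [ 0.578 -0.14   0.207]
297 168 [ 0.617 -0.046  0.191]
280 236 [ 0.433 -0.02   0.18 ]
228 194 [0.559 0.142 0.06 ]
368 235 [ 0.478 -0.263  0.079]
310 260 [ 0.38  -0.102  0.18 ]
[273 189  23  23 369] [284.06775068 200.04878049] [[ 0.52170354 -0.02100545  0.213     ]]
[ 248  148  108  122 4228] 0.18159776626330432
((0.5184062719345093, -0.07026715576648712), (0.1966683268547058, 0.2799433469772339), 72.48592376708984)
```

View pics/top0z.png

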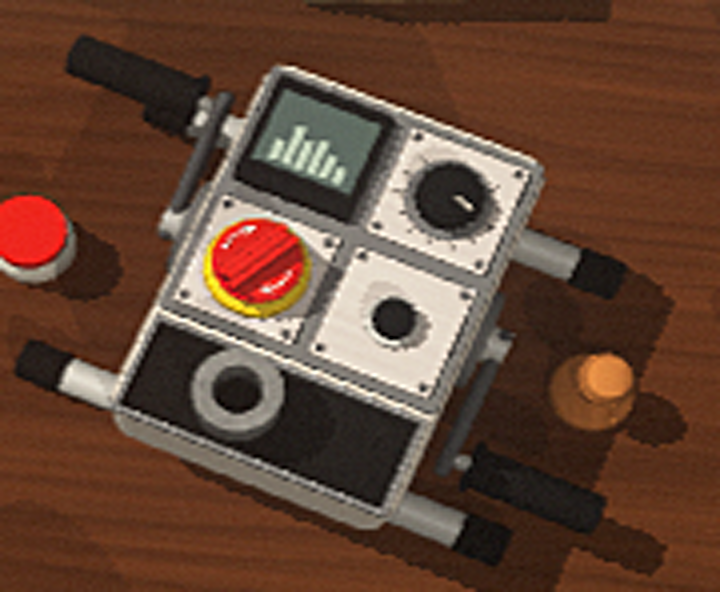

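```bash
python3 - <<'E'
from h import *
m,p,d=load("wrist0")
Rm=cv2.Rodrigues(m["rvec"])[0];c=-Rm.T@m["tvec"]
T=R.from_quat([8.21087848e-01,5.70800887e-01,-8.57769922e-04,5.98486977e-04]).as_matrix()
print("cam in tool",T.T@(c-np.array([0.17401853,0.46822952,0.30301097])));print((T.T@Rm.T).round(3))
m,p,d=load("top0")
z=lambda x,y:(220+x/4,130+y/3.7)
w=ray_plane(m,[z(235,285),z(300,235)],.225);print(w,w[1]-w[0],np.degrees(np.arctan2(*(w[1]-w[0])[[1,0]])))
print(ray_plane(m,[318.75,216.5],.2))
E
```

```text
cam in tool [ 0.00065007 -0.0706616  -0.06960735]
[[ 1.    0.   -0.  ]
 [-0.    0.96  0.28]
 [ 0.   -0.28  0.96]]
[[ 0.49944779 -0.00948377  0.225     ]
 [ 0.53869932 -0.04702513  0.225     ]] [ 0.03925152 -0.03754136  0.        ] -43.72424092381341
[[ 0.4907487  -0.11378206  0.2       ]]
```

Request:
drive_tool(steps=[0, 0, -0.04, 0, 0, 0, 1, 0, 0, -0.04, 0, 0, 0, 1, 0, 0, -0.04, 0, 0, 0, 1, -0.019, 0.024, 0, 0, 0, 0, 1, -0.019, 0.024, 0, 0, 0, 0, 1, -0.019, 0.024, 0, 0, 0, 0, 1, -0.019, 0.024, 0, 0, 0, 0, 1, -0.019, 0.024, 0, 0, 0, 0, 1])

```text
clock: 0.82
eef_pos: [0.2539, 0.3366, 0.4237]
tool_rot: [0.821, 0.571, -0.0, 0.0]
ft_force: [-0.1, 0.8, -0.1]
grip_width: 0.0002
```

Request:
drive_tool(steps=[-0.019, 0.024, 0, 0, 0, 0, 1, -0.019, 0.024, 0, 0, 0, 0, 1, -0.019, 0.024, 0, 0, 0, 0, 1, -0.019, 0.024, 0, 0, 0, 0, 1, -0.019, 0.024, 0, 0, 0, 0, 1, -0.019, 0.024, 0, 0, 0, 0, 1, -0.019, 0.024, 0, 0, 0, 0, 1, -0.019, 0.024, 0, 0, 0, 0, 1])

```text
clock: 1.48
eef_pos: [0.3809, 0.127, 0.4238]
tool_rot: [0.821, 0.571, -0.0, -0.0]
ft_force: [0.5, -0.0, -0.2]
grip_width: -0.0003
```

Request:
drive_tool(steps=[-0.019, 0.024, 0, 0, 0, 0, 1, -0.019, 0.024, 0, 0, 0, 0, 1, -0.019, 0.024, 0, 0, 0, 0, 1, -0.019, 0.024, 0, 0, 0, 0, 1, -0.019, 0.024, 0, 0, 0, 0, 1, -0.019, 0.024, 0, 0, 0, 0, 1, -0.019, 0.024, 0, 0, 0, 0, 1, 0, 0, 0, 0, 0, -6, 1])

```text
clock: 2.15
eef_pos: [0.4938, -0.0587, 0.4223]
tool_rot: [0.791, 0.612, -0.001, 0.0]
ft_force: [-0.5, 0.4, -0.4]
grip_width: 0.0
```

Request:
drive_tool(steps=[0, 0, 0, 0, 0, -6, 1, 0, 0, 0, 0, 0, -6, 1, 0, 0, 0, 0, 0, -6, 1, 0, 0, 0, 0, 0, -6, 1, 0, 0, 0, 0, 0, -6, 1, 0, 0, 0, 0, 0, 0, 1])

```text
clock: 2.65
eef_pos: [0.4917, -0.0548, 0.4235]
tool_rot: [0.604, 0.797, -0.0, -0.0]
ft_force: [-0.1, 0.2, -0.0]
grip_width: -0.0001
```

```bash
python3 - <<'E'
from h import *
from workcell import bot
o=bot.get_obs();print({k:np.round(v,4) for k,v in o.items()})
m,p,d=snap("wrist","w1")
E
```

```text
{'clock': np.float64(2.65), 'joint_pos': array([-0.1109,  0.2143,  0.2785,  1.6359,  0.    , -0.385 ]), 'joint_vel': array([ 0.0023, -0.0003,  0.0014, -0.    , -0.0005,  0.1412]), 'tau': array([-1.89000e-02, -3.64629e+01,  2.57970e+01,  6.80000e-03,
       -1.00000e-03, -7.40900e-01]), 'eef_pos': array([ 0.4917, -0.0548,  0.4235]), 'tool_rot': array([ 6.039e-01,  7.971e-01, -2.000e-04, -4.000e-04]), 'ft_force': array([-0.0896,  0.218 , -0.0081]), 'ft_torque': array([0.031 , 0.0065, 0.0044]), 'grip_width': np.float64(-0.0001)}
```

View pics/w1.png

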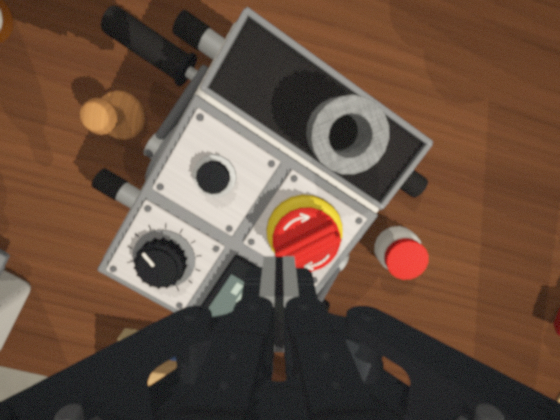

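The wrist view shows the stop at about (307,238), partly behind the fingertips, the reset at (213,177) and the dial at (158,262). I'll back off toward the robot for an unobstructed look.

Request:
drive_tool(steps=[0.01, -0.025, 0, 0, 0, 0, 1, 0.01, -0.025, 0, 0, 0, 0, 1, 0.01, 0, 0.02, 0, 0, 0, 1, 0, 0, 0, 0, 0, 0, 1, 0, 0, 0, 0, 0, 0, 1])

```text
clock: 3.12
eef_pos: [0.435, -0.0391, 0.4035]
tool_rot: [0.605, 0.796, -0.0, -0.001]
ft_force: [0.4, -0.5, 0.6]
grip_width: -0.0001
```

```bash
python3 - <<'E'
from h import *
from workcell import bot
o=bot.get_obs();print(o['eef_pos'],o['tool_rot'])
m,p,d=snap("wrist","w2")
cv2.imwrite("pics/w2z.png",cv2.resize(p[130:330,150:400],None,fx=3,fy=3,interpolation=cv2.INTER_CUBIC))
c=cloud(m,d)
hsv=cv2.cvtColor(p,cv2.COLOR_BGR2HSV);h=c[...,2]
red=((hsv[...,0]<8)|(hsv[...,0]>172))&(hsv[...,1]>140)&(hsv[...,2]>70)&(h>.19)
n,l,s,ce=cv2.connectedComponentsWithStats(red.astype(np.uint8))
for i in range(1,n):
    if s[i,4]>50: print(s[i],ce[i],ray_plane(m,ce[i],.212))
i=1+s[1:,4].argmax()
msk=np.zeros(red.shape,np.uint8)
cv2.drawContours(msk,[cv2.convexHull(np.argwhere(l==i)[:,::-1].astype(np.int32))],-1,1,-1)
b=msk>0
for lo in (.218,.222,.225):
    t=b&(h>lo)&(h<.24);P=c[t];cen,sz,ang=cv2.minAreaRect(P[:,:2].astype(np.float32))
    q=P[:,:2]-P[:,:2].mean(0);w,v=np.linalg.eigh(q.T@q)
    print(lo,t.sum(),P[:,2].max().round(4),cen,sz,ang,np.degrees(np.arctan2(v[1,1],v[0,1])),P.mean(0))
print("deck",np.median(h[(h>.17)&(h<.187)]), "flange",np.median(h[b&(h<.215)]))
E
```

```text
[ 0.43499977 -0.03913338  0.403528  ] [ 6.04849421e-01  7.96339529e-01 -4.68904949e-04 -5.58974140e-04]<stdin>:18: RuntimeWarning: Mean of empty slice.
  ret = um.true_divide(
Traceback (most recent call last):
ValueError: zero-size array to reduction operation maximum which has no identity
```

View pics/w2z.png

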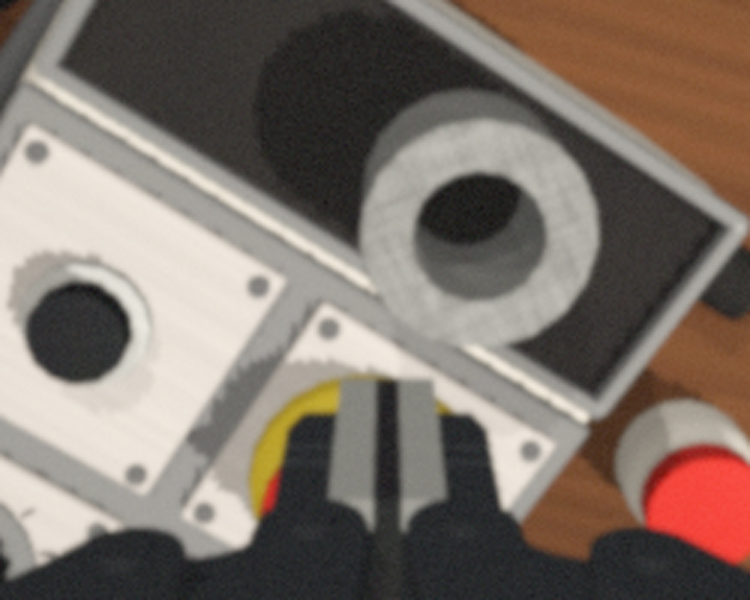

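I moved the wrong way: the fingers now hide the stop, because +y runs toward the bottom of the image. I'll go the other way.

Request:
drive_tool(steps=[0, 0.03, 0, 0, 0, 0, 1, 0, 0.03, 0, 0, 0, 0, 1, 0, 0.03, 0, 0, 0, 0, 1, 0, 0.025, 0, 0, 0, 0, 1, 0, 0, 0, 0, 0, 0, 1, 0, 0, 0, 0, 0, 0, 1])

```text
clock: 3.67
eef_pos: [0.548, -0.0083, 0.4028]
tool_rot: [0.605, 0.797, -0.001, -0.001]
ft_force: [-0.9, -0.2, 0.1]
grip_width: -0.0001
```

```bash
python3 - <<'E'
from h import *
from workcell import bot
o=bot.get_obs();print(o['eef_pos'],o['tool_rot'])
m,p,d=snap("wrist","w3")
cv2.imwrite("pics/w3z.png",cv2.resize(p[60:260,150:400],None,fx=3,fy=3,interpolation=cv2.INTER_CUBIC))
c=cloud(m,d)
hsv=cv2.cvtColor(p,cv2.COLOR_BGR2HSV);h=c[...,2]
red=((hsv[...,0]<8)|(hsv[...,0]>172))&(hsv[...,1]>140)&(hsv[...,2]>70)&(h>.19)
n,l,s,ce=cv2.connectedComponentsWithStats(red.astype(np.uint8))
for i in range(1,n):
    if s[i,4]>50: print(s[i],ce[i],ray_plane(m,ce[i],.212))
i=1+s[1:,4].argmax()
msk=np.zeros(red.shape,np.uint8)
cv2.drawContours(msk,[cv2.convexHull(np.argwhere(l==i)[:,::-1].astype(np.int32))],-1,1,-1)
b=msk>0
print(np.histogram(h[b],bins=np.arange(.19,.236,.002)))
for lo in (.216,.22,.224):
    t=b&(h>lo)&(h<.24);P=c[t]
    if len(P)<10: continue
    cen,sz,ang=cv2.minAreaRect(P[:,:2].astype(np.float32))
    q=P[:,:2]-P[:,:2].mean(0);w,v=np.linalg.eigh(q.T@q)
    print(lo,t.sum(),P[:,2].max().round(4),cen,sz,ang,np.degrees(np.arctan2(v[1,1],v[0,1])),P.mean(0))
print("deck",np.median(h[(h>.17)&(h<.187)]))
E
```

```text
[ 0.54796962 -0.00829422  0.40284347] [ 6.04530630e-01  7.96581499e-01 -5.64158757e-04 -5.61326916e-04]
[ 233  128   76   77 4201] [270.44108546 166.22423233] [[ 0.52126334 -0.02203924  0.212     ]]
(array([   4,    1,    0,    0,    0,    0,    0,    0,   14,  435, 1715,
        557,   24,   18,   20,   31,   68,  907,  666,  222,    2,    0]), array([0.19 , 0.192, 0.194, 0.196, 0.198, 0.2  , 0.202, 0.204, 0.206,
       0.208, 0.21 , 0.212, 0.214, 0.216, 0.218, 0.22 , 0.222, 0.224,
       0.226, 0.228, 0.23 , 0.232, 0.234]))
0.216 1934 0.2301 (0.5226579904556274, -0.021192366257309914) (0.0182638019323349, 0.0542915053665638) 44.55255126953125 134.43956156234776 [ 0.52171103 -0.02134149  0.22592165]
0.22 1896 0.2301 (0.5226579904556274, -0.021192366257309914) (0.0182638019323349, 0.0542915053665638) 44.55255126953125 134.52098215503776 [ 0.52182971 -0.02125347  0.22607797]
0.224 1797 0.2301 (0.5225620269775391, -0.021325431764125824) (0.01783977821469307, 0.05425088480114937) 44.49022674560547 134.3020017415177 [ 0.52207647 -0.02119027  0.22626303]
deck 0.18207510550226738
```

View pics/w3z.png

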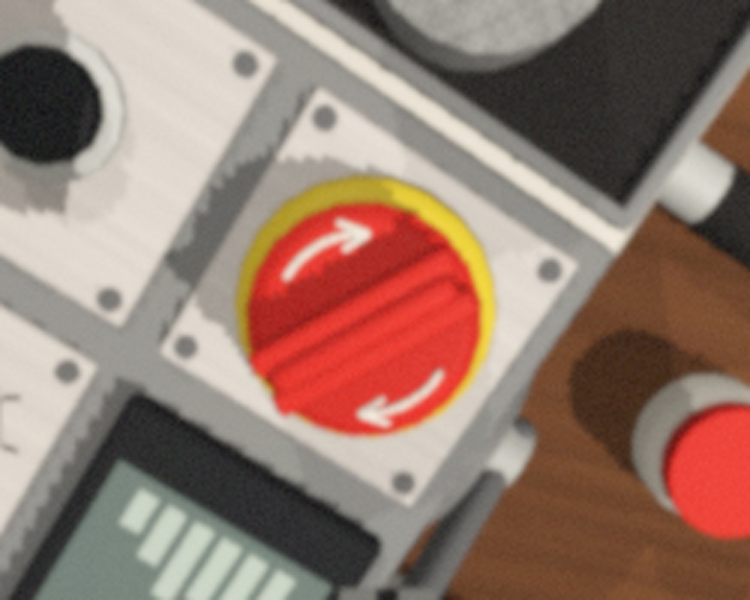

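View pics/w3.png

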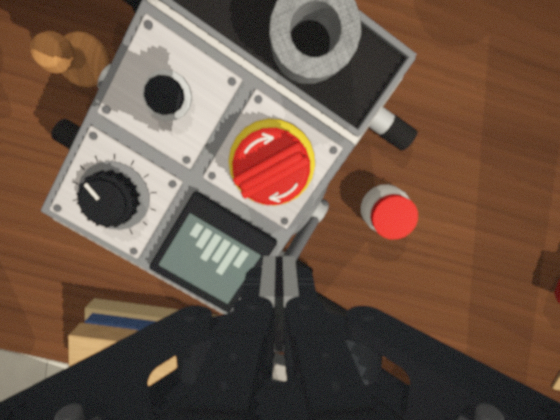

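Stop centre is (0.522,-0.0215) and the web lies at 134.4°. The web measures 18 x 54 mm, which matches the given size. Next I'll measure the reset, then the fingertip shape from the depth.

```bash
python3 - <<'E'
from h import *
m,p,d=load("w3");c=cloud(m,d)
T=R.from_quat([6.04530630e-01,7.96581499e-01,-5.64158757e-04,-5.61326916e-04]).as_matrix()
t=(c-np.array([0.54796962,-0.00829422,0.40284347]))@T
print("yaw",np.degrees(np.arctan2(T[1,0],T[0,0])))
for v in range(250,300,4):
    r=t[v];k=(r[:,2]<.09)&(abs(r[:,0])<.04)&(d[v]>0)
    if k.any(): print(v,np.flatnonzero(k)[[0,-1]],"x",r[k,0].min().round(4),r[k,0].max().round(4),"y",r[k,1].min().round(4),r[k,1].max().round(4),"z",r[k,2].max().round(4), np.median(r[k,2]).round(4))
hsv=cv2.cvtColor(p,cv2.COLOR_BGR2HSV);h=c[...,2]
cc=np.array([.492,-.1138,.2])
dist=np.hypot(c[...,0]-cc[0],c[...,1]-cc[1])
b=(hsv[...,2]<75)&(dist<.03)&(h>.19)
n,l,s,ce=cv2.connectedComponentsWithStats(b.astype(np.uint8));i=1+s[1:,4].argmax()
print(s[i],ce[i],ray_plane(m,ce[i],.2),np.median(h[l==i]),ray_plane(m,[s[i,:2],s[i,:2]+s[i,2:4]],.2))
P=c[l==i];print(P.mean(0),cv2.minEnclosingCircle(P[P[:,2]>.197][:,:2].astype(np.float32)))
E
```

```text
yaw 105.60981504239705
258 [263 294] x -0.0065 0.0065 y -0.0103 -0.0095 z 0.0683 0.0671
262 [263 294] x -0.0064 0.0064 y -0.0106 -0.0093 z 0.0646 0.0629
266 [262 295] x -0.0066 0.0066 y -0.0104 -0.0094 z 0.0605 0.0593
270 [249 308] x -0.0123 0.0123 y -0.0104 -0.0053 z 0.0653 0.0565
274 [245 312] x -0.0135 0.0135 y -0.0105 -0.0056 z 0.0611 0.0562
278 [245 312] x -0.0132 0.0132 y -0.0108 -0.0052 z 0.0584 0.0498
282 [244 313] x -0.0134 0.0133 y -0.0105 -0.0055 z 0.0544 0.0467
286 [243 314] x -0.0134 0.0134 y -0.0108 -0.0055 z 0.0512 0.0437
290 [242 315] x -0.0135 0.0135 y -0.0108 -0.0055 z 0.0482 0.0409
294 [241 316] x -0.0134 0.0135 y -0.0107 -0.0055 z 0.0451 0.0381
298 [241 316] x -0.0133 0.0133 y -0.0132 -0.0059 z 0.0417 0.0331
[ 144   76   39   39 1175] [163.3012766   94.57957447] [[ 0.49335589 -0.11153959  0.2       ]] 0.1995414992562645 [[ 0.4844886  -0.12733448  0.2       ]
 [ 0.50369618 -0.09475229  0.2       ]]
[ 0.49342936 -0.11169681  0.19942306] ((0.4939825236797333, -0.11241260170936584), 0.014112332835793495)
```

The fingertip block is 13 x 22 mm. The reset is at (0.4935,-0.1116), 95 mm from the stop, which agrees with the given layout. Now I'll move above the crown and press.

Request:
drive_tool(steps=[-0.003, -0.0143, 0, 0, 0, 0, 1, -0.0027, -0.0143, 0, 0, 0, 0, 1, 0, 0, 0.03, 0, 0, 0, 1, 0, 0, 0.03, 0, 0, 0, 1, 0, 0, 0.025, 0, 0, 0, 1, 0, 0, 0.008, 0, 0, 0, 1, 0, 0, 0, 0, 0, 0, 1])

```text
clock: 4.3
eef_pos: [0.5185, -0.0219, 0.3095]
tool_rot: [0.605, 0.796, -0.001, -0.002]
ft_force: [0.1, -0.5, -0.6]
grip_width: -0.0002
```

Request:
drive_tool(steps=[0, 0, 0.004, 0, 0, 0, 1, 0, 0, 0.003, 0, 0, 0, 1, 0, 0, 0.003, 0, 0, 0, 1, 0, 0, 0.002, 0, 0, 0, 1, 0, 0, 0, 0, 0, 0, 1])

```text
clock: 4.72
eef_pos: [0.521, -0.0215, 0.3]
tool_rot: [0.604, 0.797, 0.001, 0.001]
ft_force: [0.4, 1.4, 4.0]
grip_width: -0.0003
```

Request:
drive_tool(steps=[0, 0, 0.002, 0, 0, 0, 1, 0, 0, 0.002, 0, 0, 0, 1, 0, 0, 0.002, 0, 0, 0, 1, 0, 0, 0.001, 0, 0, 0, 1, 0, 0, 0, 0, 0, 0, 1])

```text
clock: 5.13
eef_pos: [0.521, -0.0215, 0.2937]
tool_rot: [0.604, 0.797, 0.001, 0.001]
ft_force: [-0.3, -0.4, 8.3]
grip_width: 0.0005
```

Request:
drive_tool(steps=[0, 0, 0.001, 0, 0, 0, 1, 0, 0, 0.001, 0, 0, 0, 1, 0, 0, 0, 0, 0, 0, 1, 0, 0, 0, 0, 0, 0, 1, 0, 0, 0, 0, 0, 0, 1])

```text
clock: 5.55
eef_pos: [0.521, -0.0215, 0.2922]
tool_rot: [0.604, 0.797, 0.001, 0.002]
ft_force: [-0.6, -0.1, 9.1]
grip_width: -0.0
```

Request:
drive_tool(steps=[0, 0, 0.0015, 0, 0, 0, 1, 0, 0, 0, 0, 0, 0, 1, 0, 0, 0, 0, 0, 0, 1])

```text
clock: 5.8
eef_pos: [0.5211, -0.0215, 0.292]
tool_rot: [0.604, 0.797, 0.002, 0.002]
ft_force: [-2.9, -0.3, 14.8]
grip_width: -0.0001
```

Request:
drive_tool(steps=[0, 0, -0.02, 0, 0, 0, 1, 0, 0, -0.04, 0, 0, 0, 1, 0, 0, -0.04, 0, 0, 0, 1, 0, 0.03, 0, 0, 0, 0, 1, 0, 0, 0, 0, 0, 0, 1, 0, 0, 0, 0, 0, 0, 1])

```text
clock: 6.3
eef_pos: [0.55, -0.0132, 0.3884]
tool_rot: [0.604, 0.797, 0.0, 0.0]
ft_force: [-0.1, -0.3, -0.6]
grip_width: -0.0001
```

```bash
cat > meas.py <<'E'
from h import *
import sys
from workcell import bot
o=bot.get_obs();print(o['clock'],o['eef_pos'].round(4),o['tool_rot'].round(4),o['ft_force'].round(1))
m,p,d=snap("wrist",sys.argv[1])
c=cloud(m,d)
hsv=cv2.cvtColor(p,cv2.COLOR_BGR2HSV);h=c[...,2]
red=((hsv[...,0]<8)|(hsv[...,0]>172))&(hsv[...,1]>140)&(hsv[...,2]>70)&(h>.19)
n,l,s,ce=cv2.connectedComponentsWithStats(red.astype(np.uint8))
i=1+s[1:,4].argmax();print(s[i],ce[i])
msk=np.zeros(red.shape,np.uint8)
cv2.drawContours(msk,[cv2.convexHull(np.argwhere(l==i)[:,::-1].astype(np.int32))],-1,1,-1)
b=(msk>0)&(h<.235)&(h>.19)
fl=np.percentile(h[b],15);t=b&(h>fl+.008);P=c[t]
print("flange",fl,"top",np.median(P[:,2]),"deck",np.median(h[(h>.17)&(h<.187)]))
cen,sz,ang=cv2.minAreaRect(P[:,:2].astype(np.float32));print(cen,sz,ang)
E
python3 meas.py w4
```

```text
6.3 [ 0.55   -0.0132  0.3884] [6.043e-01 7.968e-01 1.000e-04 2.000e-04] [-0.1 -0.3 -0.6]
[ 239  127   79   79 4471] [277.65757101 166.46544397]
flange 0.20426072670317483 top 0.21961014216043084 deck 0.1823610866926746
(0.5225034356117249, -0.02115349844098091) (0.018253186717629433, 0.05398853123188019) 44.753299713134766
```

View pics/w4.png

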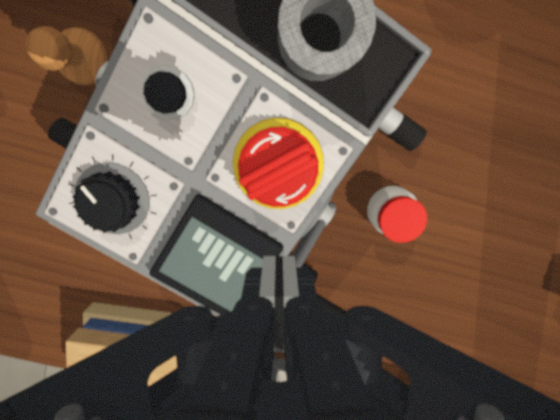

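The flange and web top dropped about 7 mm, and the press bottomed out at 14.8 N, so the stop is latched. Before going down beside the web, I'll check heights there, including the tape roll.

```bash
python3 - <<'E'
from h import *
m,p,d=load("w4");c=cloud(m,d)
k=(c[...,0]<.478)&(c[...,0]>.40)&(abs(c[...,1]+.01)<.05)&(c[...,2]<.3)
print(c[k][:,2].max()); k2=k&(c[...,2]>.187);print(k2.sum(), c[k2].min(0) if k2.any() else 0)
roll=k&(c[...,2]>.172)&(c[...,0]<.46);print(np.median(c[roll],0))
print(R.from_quat([.6043,.7968,.0001,.0002]).as_euler('zyx',degrees=True))
E
```

```text
0.2321239828146431
5241 [ 0.41043218 -0.04714625  0.18701187]
[ 0.43425398 -0.00963079  0.18368291]
[-1.05646011e+02  2.51843474e-02  1.79995281e+02]
```

Request:
drive_tool(steps=[0.0116, -0.0344, 0, 0, 0, 0, 1, 0.0116, -0.0344, 0, 0, 0, 0, 1, 0, 0, 0.03, 0, 0, 0, 1, 0, 0, 0.03, 0, 0, 0, 1, 0, 0, 0.02, 0, 0, 0, 1, 0, 0, 0, 0, 0, 0, 1, 0, 0, 0, 0, 0, 0, 1])

```text
clock: 6.93
eef_pos: [0.4751, -0.0097, 0.3077]
tool_rot: [0.605, 0.797, -0.001, -0.001]
ft_force: [0.5, -0.6, 0.8]
grip_width: -0.0001
```

Something in that region reaches 0.232, probably the roll. I'll measure it before going lower.

```bash
python3 - <<'E'
from h import *
m,p,d=load("w4");c=cloud(m,d)
k=(c[...,0]<.50)&(c[...,0]>.38)&(abs(c[...,1]+.01)<.07)&(c[...,2]>.215)&(c[...,2]<.25)
n,l,s,ce=cv2.connectedComponentsWithStats(k.astype(np.uint8))
for i in range(1,n):
    if s[i,4]>50:
        P=c[l==i];print(s[i],np.median(P[:,2]),cv2.minEnclosingCircle(P[:,:2].astype(np.float32)))
m,p,d=load("w1");c=cloud(m,d)
k=(c[...,0]<.50)&(c[...,0]>.36)&(abs(c[...,1]+.01)<.07)&(c[...,2]>.215)&(c[...,2]<.25)
P=c[k];print(len(P),np.median(P[:,2]),cv2.minEnclosingCircle(P[P[:,0]<.47][:,:2].astype(np.float32)))
E
```

```text
[ 278    0   97   77 4232] 0.2293664987764119 ((0.42881572246551514, -0.01841258443892002), 0.02884482592344284)
3709 0.229378835740678 ((0.4283265471458435, -0.018366998061537743), 0.029083287343382835)
```

The roll is centred at (0.4285,-0.0184) with its top at 0.229. The pad's near side clears it by about 8 mm, and the push goes away from it. I'll shift slightly away and then descend.

Request:
drive_tool(steps=[0, 0.004, 0, 0, 0, 0, 1, 0, 0, 0.01, 0, 0, 0, 1, 0, 0, 0.01, 0, 0, 0, 1, 0, 0, 0, 0, 0, 0, 1, 0, 0, 0, 0, 0, 0, 1])

```text
clock: 7.35
eef_pos: [0.4812, -0.0085, 0.2895]
tool_rot: [0.604, 0.797, 0.0, 0.001]
ft_force: [0.2, 0.0, 0.1]
grip_width: 0.0001
```

Request:
drive_tool(steps=[0, 0, 0.003, 0, 0, 0, 1, 0, 0, 0, 0, 0, 0, 1, 0, 0.002, 0, 0, 0, 0, 1, 0, 0.002, 0, 0, 0, 0, 1, 0, 0.002, 0, 0, 0, 0, 1, 0, 0, 0, 0, 0, 0, 1])

```text
clock: 7.85
eef_pos: [0.4858, -0.0068, 0.2854]
tool_rot: [0.604, 0.797, -0.001, -0.001]
ft_force: [-3.5, -0.2, 3.1]
grip_width: -0.0002
```

Request:
drive_tool(steps=[0, 0.002, 0, 0, 0, 0, 1, 0, 0.002, 0, 0, 0, 0, 1, 0, 0, 0, 0, 0, 0, 1])

```text
clock: 8.1
eef_pos: [0.4884, -0.0052, 0.285]
tool_rot: [0.604, 0.797, -0.001, -0.002]
ft_force: [-6.4, 2.1, 3.2]
grip_width: 0.0003
```

Request:
drive_tool(steps=[0, 0.002, 0, 0, 0, 0, 1, 0, 0.002, 0, 0, 0, 0, 1, 0, 0, 0, 0, 0, 0, 1])

```text
clock: 8.35
eef_pos: [0.4918, -0.004, 0.2847]
tool_rot: [0.604, 0.797, -0.001, -0.003]
ft_force: [-5.8, -0.5, 3.5]
grip_width: -0.0002
```

```bash
python3 - <<'E'
from h import *
from workcell import bot
o=bot.get_obs();print({k:np.round(v,3) for k,v in o.items()})
m,p,d=snap("wrist","w5")
m,p,d=snap("side","s5")
cv2.imwrite("pics/s5z.png",cv2.resize(p[130:270,180:380],None,fx=4,fy=4))
E
```

```text
{'clock': np.float64(8.35), 'joint_pos': array([-0.009,  0.238, -0.049,  1.29 ,  0.002, -0.282]), 'joint_vel': array([-0.005, -0.003,  0.005, -0.017, -0.027,  0.001]), 'tau': array([-8.2600e-01, -3.5264e+01,  2.7374e+01, -2.6820e+00, -2.8100e-01,
        2.5000e-02]), 'eef_pos': array([ 0.492, -0.004,  0.285]), 'tool_rot': array([ 0.604,  0.797, -0.001, -0.003]), 'ft_force': array([-5.769, -0.472,  3.509]), 'ft_torque': array([-0.004,  1.142, -0.006]), 'grip_width': np.float64(-0.0)}
```

View pics/w5.png

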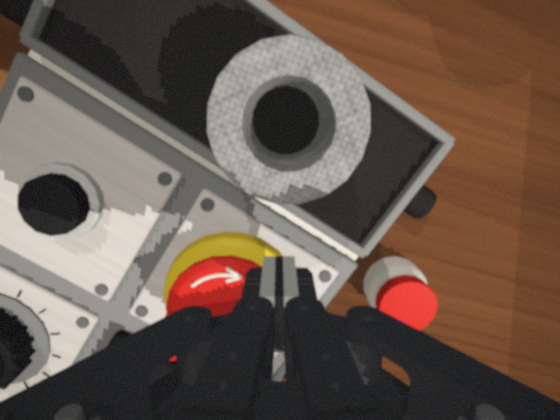

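The wrist view shows the fingertip at (282,265), beside the web and over the flange rim, with clear space to the roll. The estimated twist is about 0.33 rad, so I keep pushing.

Request:
drive_tool(steps=[0, 0.002, 0, 0, 0, 0, 1, 0, 0.002, 0, 0, 0, 0, 1, 0, 0, 0, 0, 0, 0, 1])

```text
clock: 8.7
eef_pos: [0.4959, -0.0029, 0.2849]
tool_rot: [0.604, 0.797, -0.001, -0.003]
ft_force: [-6.9, 1.8, 2.5]
grip_width: 0.0004
```

Request:
drive_tool(steps=[0, 0.0015, 0, 0, 0, 0, 1, 0, 0, 0, 0, 0, 0, 1])

```text
clock: 8.87
eef_pos: [0.4968, -0.0025, 0.2847]
tool_rot: [0.604, 0.797, -0.001, -0.003]
ft_force: [-9.3, 1.3, 3.7]
grip_width: -0.0002
```

Request:
drive_tool(steps=[0, 0, -0.01, 0, 0, 0, 1, 0, 0, -0.015, 0, 0, 0, 1, 0, 0, -0.03, 0, 0, 0, 1, 0, 0, -0.03, 0, 0, 0, 1, 0, 0.03, -0.01, 0, 0, 0, 1, 0, 0.03, 0, 0, 0, 0, 1, 0, 0, 0, 0, 0, 0, 1, 0, 0, 0, 0, 0, 0, 1])

```text
clock: 9.53
eef_pos: [0.5584, 0.0133, 0.3792]
tool_rot: [0.604, 0.797, -0.0, -0.0]
ft_force: [-0.4, 1.1, 0.1]
grip_width: 0.0001
```

```bash
python3 meas.py w6
```

```text
9.5333 [0.5584 0.0133 0.3792] [ 6.042e-01  7.968e-01 -3.000e-04 -3.000e-04] [-0.4  1.1  0.1]
[ 200  105   87   86 5354] [242.99738513 148.12476653]
flange 0.2104911868682863 top 0.22596850547839764 deck 0.18264916209394727
(0.522520899772644, -0.02098117209970951) (0.018121842294931412, 0.05382821708917618) 44.598175048828125
```

View pics/w6.png

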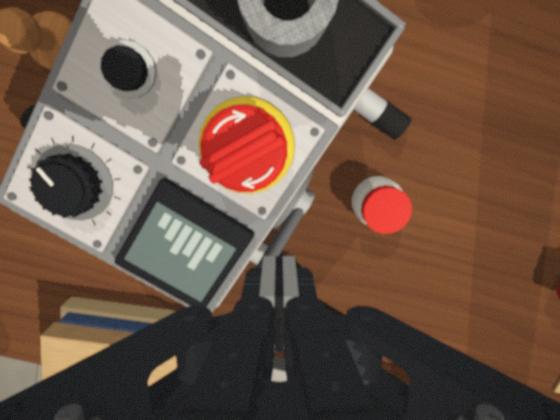

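The stop has sprung out: its top is at 0.226, as before, and the web angle is back. Now I'll do the reset.

Request:
drive_tool(steps=[-0.0257, -0.024, 0, 0, 0, 0, 1, -0.0257, -0.024, 0, 0, 0, 0, 1, -0.0257, -0.024, 0, 0, 0, 0, 1, -0.0257, -0.024, 0, 0, 0, 0, 1, 0, 0, 0.03, 0, 0, 0, 1, 0, 0, 0.03, 0, 0, 0, 1, 0, 0, 0.03, 0, 0, 0, 1, 0, 0, 0, 0, 0, 0, 1])

```text
clock: 10.25
eef_pos: [0.4876, -0.1117, 0.2847]
tool_rot: [0.605, 0.796, -0.002, -0.005]
ft_force: [-1.8, 1.2, -0.5]
grip_width: 0.0001
```

Request:
drive_tool(steps=[0, 0, 0.008, 0, 0, 0, 1, 0, 0, 0.003, 0, 0, 0, 1, 0, 0, 0.003, 0, 0, 0, 1, 0, 0, 0, 0, 0, 0, 1])

```text
clock: 10.58
eef_pos: [0.4929, -0.1119, 0.2775]
tool_rot: [0.604, 0.797, 0.0, 0.001]
ft_force: [0.7, -0.0, 0.1]
grip_width: 0.0001
```

Request:
drive_tool(steps=[0, 0, 0.003, 0, 0, 0, 1, 0, 0, 0.003, 0, 0, 0, 1, 0, 0, 0.002, 0, 0, 0, 1, 0, 0, 0, 0, 0, 0, 1])

```text
clock: 10.92
eef_pos: [0.4931, -0.112, 0.269]
tool_rot: [0.604, 0.797, 0.001, 0.001]
ft_force: [1.3, -0.0, 4.3]
grip_width: 0.0001
```

Request:
drive_tool(steps=[0, 0, 0.002, 0, 0, 0, 1, 0, 0, 0.001, 0, 0, 0, 1, 0, 0, 0, 0, 0, 0, 1, 0, 0, 0, 0, 0, 0, 1])

```text
clock: 11.25
eef_pos: [0.4931, -0.112, 0.2666]
tool_rot: [0.604, 0.797, 0.001, 0.001]
ft_force: [2.1, 0.5, 7.8]
grip_width: 0.0
```

The force went past 5 N at full depth (7.8 N), so the button is bottomed. I'll withdraw and check.

Request:
drive_tool(steps=[0, 0, -0.01, 0, 0, 0, 1, 0, 0, -0.03, 0, 0, 0, 1, 0, 0, -0.03, 0, 0, 0, 1, 0, 0, -0.03, 0, 0, 0, 1, 0.03, 0.03, -0.01, 0, 0, 0, 1, 0.02, 0.03, 0, 0, 0, 0, 1, 0, 0, 0, 0, 0, 0, 1, 0, 0, 0, 0, 0, 0, 1])

```text
clock: 11.92
eef_pos: [0.5358, -0.0481, 0.3741]
tool_rot: [0.603, 0.797, -0.001, -0.001]
ft_force: [-0.0, 1.3, -0.5]
grip_width: -0.0003
```

```bash
python3 meas.py w7; python3 - <<'E'
from h import *
m,p,d=load("w7");c=cloud(m,d)
k=np.hypot(c[...,0]-.4935,c[...,1]+.1116)<.008;print("reset top",np.median(c[k][:,2]))
def mark(n):
    m,p,d=load(n);c=cloud(m,d);hsv=cv2.cvtColor(p,cv2.COLOR_BGR2HSV)
    k=(np.hypot(c[...,0]-.578,c[...,1]+.140)<.03)&(c[...,2]>.199)&(hsv[...,2]>150)&(hsv[...,1]<80)
    return c[k].mean(0),k.sum()
print(mark("w3"),mark("w7"))
snap("top","top7")
a=cv2.imread("pics/top0.png");b=cv2.imread("pics/top7.png");cv2.imwrite("pics/cmp.png",cv2.resize(np.hstack([a[130:290,40:480]]),None,fx=1.6,fy=1.6)) 
cv2.imwrite("pics/cmp.png",np.vstack([a[120:290,60:480],b[120:290,60:480]]))
E
```

```text
11.9167 [ 0.5358 -0.0481  0.3741] [ 0.6033  0.7975 -0.0009 -0.001 ] [-0.   1.3 -0.5]
[ 280  165   86   81 4863] [320.65227226 204.98128727]
flange 0.21050160500545323 top 0.22577434288930198 deck 0.18093221789156066
(0.5225419998168945, -0.021356187760829926) (0.018545854836702347, 0.05393313243985176) 44.6458854675293
reset top 0.19962205978281686
(array([ 0.58351822, -0.15149677,  0.20524195]), np.int64(113)) (array([ 0.58489804, -0.15059   ,  0.20485246]), np.int64(136))
```

View pics/w7.png

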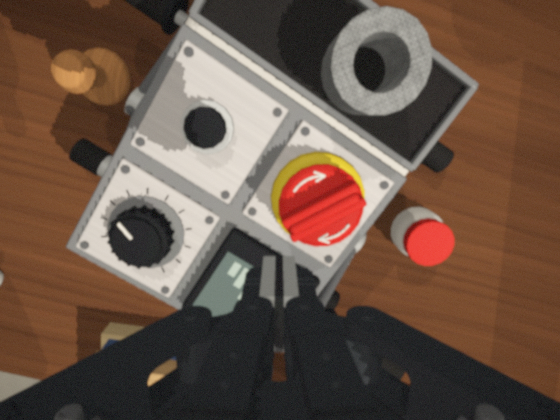

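View pics/cmp.png

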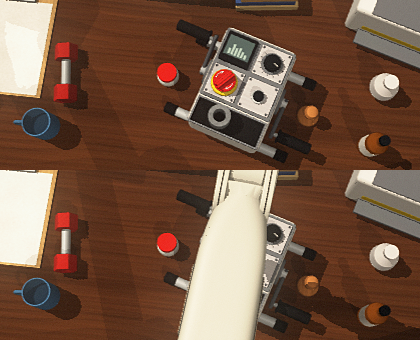

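The final views show the stop out with its web angle unchanged. The reset top is back at 0.1996, the dial mark is unchanged within measuring noise, and the loose things are where they were. The robot is clear of everything, so I'm handing in.

```bash
python3 -c "
from workcell import job_done
print(job_done())"
```

```text
the job is handed in; nothing more can be done
None
```

The emergency-stop check is done and handed in at about 12 s of the 48 s allowed; `job_done` reported no verdict.

- **Latching:** I pressed the crown with the shut fingertips until the force rose to 14.8 N at the bottom stop. After I let go, the head stayed about 7 mm lower.
- **Twist and release:** I pushed one flank at the web's robot-side end with the shut fingertips, never straddling the web. The twist reached about 0.5 rad (estimated from the tool position), then I withdrew upwards. The web top came back to 0.226 m and the web angle to within 0.2° of the start.
- **Reset:** I pressed it until it bottomed (7.8 N, about 6 mm in) and released it. Its top is back at 0.1996 m, against 0.1995 m before.
- **Other things:** The dial mark measured within 1.7 mm of its start position, which is about the calibration error. The tape roll and the things on the desk showed no visible shift in the last images. The arm hid part of the last top view, and the roll was seen only by the wrist camera.

Two things went wrong on the way, with no effect on the result. I first backed off the wrong way for a wrist view. I also noticed only partway down that the tape roll's top stands at 0.229 m, so I moved the finger a few millimetres away from the roll before going lower.

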